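# Close the distribution box and fasten its two quarter-turn locks

## Task

Close the open distribution box: lift its cover plate by the handle, line it up and lower it (no dropping) over the four corner pins and both lock heads until it lies flat on the rim. Then take the flat-bladed T-key from its wooden stand and, with its blade in the slot, turn each of the two locks a quarter turn clockwise as far as it goes, so that the heads stand across their openings; keep the fingers off the lock heads. Finally put the key back upright in its stand, all the way down, and leave the other things on the bench alone.

Things in the scene. Friction and masses are not known exactly. Their poses are not given: they have to be found in the camera images.
- box: Open grey plastic distribution box, fixed: 184 (its x) x 116 (y) mm, 5 mm walls, rim 46 mm above the bench, three black cable glands on its -y side. Origin: centre of its underside, z up. Four steel guide pins, 10 mm thick, stand at x = +-78, y = +-44 mm and rise to 72 mm (top 6.5 mm tapered to a 3.6 mm tip). Locks at x = -54 (lock_a) and +54 mm (lock_b), y = 0.
- box_seat (a point): Point at the centre of the box's rim plane, 46 mm above the bench: where the centre of the cover's underside comes to lie.
- cover: Loose aluminium cover plate, 180 (x) x 112 (y) x 6 mm, about 0.3 kg, flat on the bench, black bridge handle up. Origin: centre of its underside, z up. Round 13 mm holes at x = +-78, y = +-44 mm; two oblong openings at x = +-54, y = 0, each 21 mm in x and 41 mm in y, through which the lock heads pass. The same after half a turn.
- cover_handle (a point): Middle of the cover's handle bar, 35 mm above the cover's underside. The bar is 60 mm long (along the cover's x), 14 mm thick (y) and 16 mm tall (top 43 mm above the underside), with 21 mm free height over the plate, on two 10 x 14 mm feet at x = +-24 mm.
- lock_a (a joint): Turn of the lock at the box's x = -54 mm: 0 is open, 1.571 rad is the stop (locked); it grows clockwise seen from above. Its friction, about 0.1 N m, holds it where it is left.
- lock_b (a joint): The same for the lock at the box's x = +54 mm.
- lock_a_slot (a point): Centre of the slot's mouth in the top of lock_a's steel head, 65.5 mm above the bench, on its vertical turning axis. Head: oblong, 36 mm along this frame's y, 16 mm wide, 12 mm tall, underside 1.5 mm over the seated cover. Open, y is parallel to the box's y; locked, it lies along the box's x, across the cover's opening. The slot runs its whole length: 7 mm wide, 8 mm deep, open ends.
- lock_b_slot (a point): The same for lock_b.
- key: T-shaped key with a flat blade, 112 mm tall, 0.14 kg, upright in the stand. Origin: middle of the blade's lower edge; z up the shank. Blade 20 wide (x), 4 thick (y; the last 5 mm taper to 2), 16 mm long, 0.15 rad play each way in a slot; shank 12 mm thick; collar 36 mm wide at 50 to 56 mm height. Black flat-sided handle bar parallel to the blade: 66 (x) x 14 mm (y), at 88 to 112 mm height.
- key_grip (a point): Middle of the key's handle bar, 100 mm above the lower edge of the blade.
- stand: Fixed wooden block, 64 x 64 mm on a 74 x 74 x 5 mm foot, top 55 mm above the bench. Origin: centre of its underside. In its middle a round upright hole, 26 mm wide with a 3 mm chamfer, open down to 5 mm above the bench. The key hangs in it by its collar, blade edge 5 mm above the bench, in any yaw.
- stand_mouth (a point): Centre of the stand's hole at its top, 55 mm above the bench.
- pliers: Bystander: pliers, 185 mm, lying behind the work.
- tape_measure: Bystander: tape measure, 73 mm, near the robot.
- driver: Bystander: screwdriver with a round handle, 210 mm, lying behind the work; not the tool for these locks. Cordless drills hang above it along the whole back: their chucks reach forward to x = 0.57, 0.33 to 0.40 m above the bench, where a wrist may strike them.
- meter: Bystander: multimeter, 168 mm, at the far left.

How it is judged:
By the outcome, as a careful person would: the job done as asked, in the order asked, and still so for the second after the job is handed in, with the robot touching nothing.
It also fails if it takes over 72 s, if anything falls off the work surface, if the arm or the gripper's body presses on something with over 40 N, if the wrist force passes 120 N, or if a joint passes its speed limit or range.

## Robot

A 6-joint arm with a two-finger parallel gripper is mounted at the origin on the work surface; the furniture and walls round the work are solid. World frame = base frame: x ahead of the robot, y to its left, z up, the work surface at z = 0. Lengths are in m, angles in rad, forces in N, time in s.
With the tool pointing down it reaches from about 0.325 to 0.75 m from the base axis. Payload 7.6 kg.
Tool frame: the origin (TCP) lies on the mounting face of the last link; the fingertips stand 173 mm ahead of it and the grasp point (between the pads) lies 155 mm ahead of it (ctrl.grip_point_offset is the distance from the TCP to the grasp point, in m); z points along the fingers, y is the line along which they close (so a half turn about z gives the same grasp; the last joint's range is limited). The gripper opens to 85 mm and grips with 20 to 120 N. Pads are 22 mm wide; open, the fingers measure 114 mm over their backs; the gripper's body (76 mm by 85 mm) begins 54 mm behind the grasp point. The pads swing forward as they close: fully open they stand 13 mm farther back than shut.
Start: joints at [-1.275, 0.052, 1.401, -0, 1.689, -0.07], TCP at [0.188, -0.49, 0.405] pointing down, gripper open.
Joint ranges: [-2.9, 2.9], [-0.91, 2.17], [0.12, 2.37], [-1.06, 4.2], [0.26, 2.73], [-2.93, 2.93]. Speed limits (rad/s): [2.57, 2.57, 3.01, 3.14, 3.14, 3.14].

## Interface

Orientations are given as [roll, pitch, yaw] about the fixed x, y, z axes, in that order (R = Rz(yaw) Ry(pitch) Rx(roll)).
In Python, from cell import ctrl gives the robot as it stands. The module is installed in compiled form; this text tells all that it offers. Calls block until the motion is done:
- ctrl.move_pose(position, orientation): joint-space move of the TCP to a pose.
- ctrl.line_to(position, attitude=None, v=0.15, max_force=None): straight line of the TCP; attitude=None keeps the orientation; v is the mean speed in m/s. With max_force (N) it stops when the force on the tool has changed by that much, and returns True; else False.
- ctrl.move_joints(angles): joint-space move.
- ctrl.command_gripper(opening, grasp_force=None): finger opening in m; grasp_force is the grip in N (None keeps the last); returns when the fingers have stopped.
- ctrl.hold(seconds).
- ctrl.ik(position, orientation): joint angles nearest the present ones, or None.
- ctrl.camera(name): name is "scene" or "top" or "wrist"; returns a dict with "frame" (400x640x3 uint8, blue, green, red), "fx", "fy", "cx", "cy" (pixels), "rvec" (rotation vector, rad) and "tvec" (3), from world to camera coordinates, as OpenCV has them; the wrist camera has in their place "hand_eye" (4x4, takes a point from camera to tool coordinates, whose origin is the TCP and whose axes are the flange's). Camera axes: x right, y down, z forward; pixel columns grow to the right and rows downward; lengths in m; the calibration is good to about 2 mm. A picture is of the moment at which its call begins: read the wrist's pose just before it. There is no depth.
A pose or a line that the arm cannot do raises ctrl.Unreachable and nothing moves.
- ctrl.sign_off(): hands the job in; it is judged then, once.
Trained networks look in a picture, given as the dict that the camera call returned (one of the last four; its "shot" number tells which), for a name from the list of things; names that differ only in an ending like _2 or _b are one class to them, and where a whole thing is asked for, a point or a joint stands for the part that bears it (a point fixed in the world has none). Each returns a list of dicts, best first, with "confidence" (0 to 1); they miss things now and then, are a little off and sometimes report something else, mostly with a low value. They report only what shows in the picture. A call takes as long as a camera call.
- ctrl.spot_in(picture, query): "position" ([column, row] in pixels, amid what is visible of it).
Readings, each from a call of its own:
- ctrl.current_t(): time.
- ctrl.current_qpos(): joint angles.
- ctrl.current_qvel(): joint speeds.
- ctrl.current_joint_efforts(): joint torques, N m.
- ctrl.current_ee_pos(): TCP position.
- ctrl.current_tcp_rot(): TCP orientation.
- ctrl.current_contact_force(): force on the tool from outside, world axes, zero at the start.
- ctrl.current_wrist_torque(): the same for the moment, N m.
- ctrl.current_finger_gap(): finger opening in m.
- ctrl.current_gripper_force(): force on a finger pad.
Only numpy, scipy, OpenCV 4.12 (cv2) and the standard library are available. Lean on these libraries where they do the work, as an engineer would, in place of code of your own. Each camera call takes 0.05 s, during which the arm holds its last target. There are 200 camera calls.

## Working session

There is one attempt and no reset: what is moved stays moved. The work goes in short steps, each a Python script; the robot and the scene stay as the last script left them, time stands still between calls to the robot, and variables do not carry over. Pictures are saved under pics/ and viewed, at most 10 in all, crops included, and the job is handed in when it is done.

```bash
mkdir -p pics; cat > h.py <<'E'
import numpy as np, cv2
from cell import ctrl
from scipy.spatial.transform import Rotation as R
def cam(name):
    if name=="wrist":
        p=np.array(ctrl.current_ee_pos()); r=R.from_euler('xyz',ctrl.current_tcp_rot()).as_matrix()
    c=ctrl.camera(name)
    if name=="wrist":
        T=np.eye(4);T[:3,:3]=r;T[:3,3]=p
        W=np.linalg.inv(T@np.array(c["hand_eye"]))
    else:
        W=np.eye(4);W[:3,:3]=cv2.Rodrigues(np.array(c["rvec"],float))[0];W[:3,3]=np.ravel(c["tvec"])
    c["W"]=W; c["K"]=np.array([[c["fx"],0,c["cx"]],[0,c["fy"],c["cy"]],[0,0,1.]])
    return c
def ray(c,px):
    W=c["W"];d=W[:3,:3].T@np.linalg.solve(c["K"],[px[0],px[1],1]);o=-W[:3,:3].T@W[:3,3]
    return o,d/np.linalg.norm(d)
def at_z(c,px,z):
    o,d=ray(c,px);return o+d*(z-o[2])/d[2]
def tri(obs):
    A=np.zeros((3,3));b=np.zeros(3);rs=[ray(c,p) for c,p in obs]
    for o,d in rs:
        M=np.eye(3)-np.outer(d,d);A+=M;b+=M@o
    x=np.linalg.solve(A,b)
    return x,max(np.linalg.norm((np.eye(3)-np.outer(d,d))@(x-o)) for o,d in rs)
def proj(c,P):
    q=c["W"][:3,:3]@np.asarray(P,float).T+c["W"][:3,3:4] if np.ndim(P)>1 else c["W"][:3,:3]@P+c["W"][:3,3]
    q=c["K"]@q; return (q[:2]/q[2]).T
E
python3 - <<'E'
from h import *
np.set_printoptions(precision=4,suppress=True)
a=cam("top");b=cam("scene")
for n,c in(("top",a),("scene",b)):
    cv2.imwrite(f"pics/{n}1.png",c["frame"]); print(n,c["fx"],-c["W"][:3,:3].T@c["W"][:3,3])
for q in ["box","cover","cover_handle","lock_a_slot","lock_b_slot","key","key_grip","stand","stand_mouth"]:
  for n,c in(("top",a),("scene",b)):
    try:
        print(q,n,[(np.round(d["position"],1),round(d["confidence"],2)) for d in ctrl.spot_in(c,q)[:3]])
    except Exception as e: print(q,n,e)
print(ctrl.current_tcp_rot(),ctrl.current_t(),ctrl.grip_point_offset)
E
```

```text
top 502.25303937515616 [0.3539 0.0303 1.5464]
scene 455.89795911488096 [-0.1263 -0.8503  0.9802]
box top [(array([374. , 200.2]), 0.71), (array([392.3, 247.9]), 0.6), (array([427.4, 211.6]), 0.23)]
box scene []
cover top [(array([265.8, 202.5]), 0.9), (array([295.2, 135.1]), 0.69)]
cover scene []
cover_handle top [(array([267.3, 204. ]), 0.57)]
cover_handle scene []
lock_a_slot top [(array([191.5, 160.5]), 0.31), (array([354.1, 200.5]), 0.28)]
lock_a_slot scene []
lock_b_slot top [(array([354.2, 203.2]), 0.62), (array([290.8, 134.2]), 0.37)]
lock_b_slot scene []
key top [(array([436.8, 210.8]), 0.57), (array([372.6, 200.7]), 0.29)]
key scene [(array([384.2, 275.6]), 0.73)]
key_grip top [(array([434.8, 207.8]), 0.48), (array([368.2, 200.3]), 0.42)]
key_grip scene [(array([382.4, 274.9]), 0.72)]
stand top [(array([428.6, 210.8]), 0.8)]
stand scene [(array([385.8, 295.7]), 0.78)]
stand_mouth top [(array([425.9, 208.9]), 0.79), (array([373.4, 140.2]), 0.49)]
stand_mouth scene [(array([383.3, 292.6]), 0.93)]
[ 3.1415 -0.      0.3658] 1.0 0.1547
```

```bash
python3 - <<'E'
import cv2,numpy as np
a=cv2.imread("pics/top1.png");b=cv2.imread("pics/scene1.png")
cv2.imwrite("pics/t2.png",cv2.resize(a[110:290,180:480],None,fx=2.66,fy=2.66,interpolation=cv2.INTER_CUBIC))
E
```

```text
(no output)
```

View pics/t2.png

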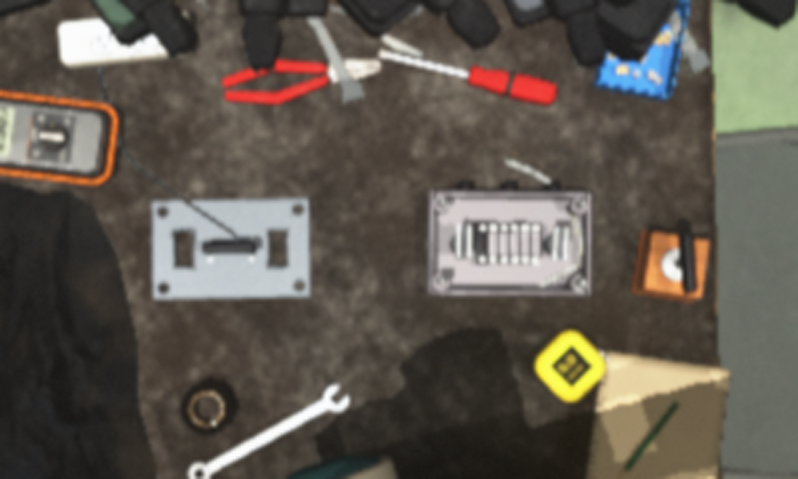

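View pics/scene1.png

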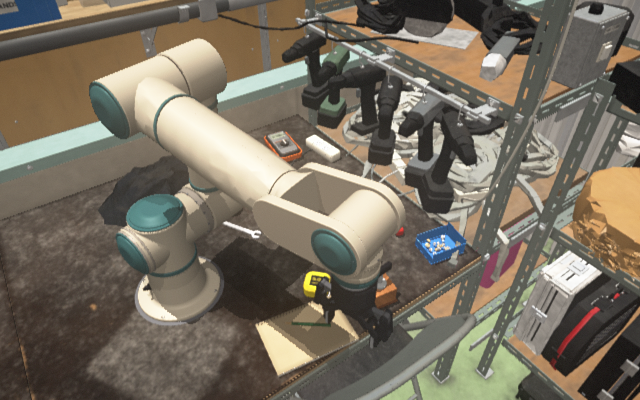

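The top view shows, in crop pixels, the cover at (231,248), the open box at (510,245) with its glands at the back (box yaw about +90°), and the stand at (675,262) with the key bar running roughly along x. The scene camera is mostly blocked by the arm. Next I'll compute coarse positions and take close wrist views.

```bash
python3 - <<'E'
from h import *
np.set_printoptions(precision=4,suppress=True)
a=cam("top");q=lambda x,y:(180+x/2.66,110+y/2.66)
print("cover",at_z(a,q(231,248),.006),"box",at_z(a,q(510,243),.046),"key",at_z(a,q(686,258),.11), "stand",at_z(a,q(673,262),.055))
C=at_z(a,q(231,248),.03);B=at_z(a,q(510,243),.046);S=at_z(a,q(673,262),.055)
print(np.array(ctrl.camera("wrist")["hand_eye"]))
for n,P,z in(("S",S,.40),("B",B,.40),("C",C,.36)):
  for yw in(0,np.pi/2,-np.pi/2,np.pi):
    for zz in (z,.25): print(n,yw,zz,ctrl.ik([P[0],P[1],zz],[np.pi,0,yw]))
E
```

```text
cover [0.4332 0.1735 0.006 ] box [ 0.4363 -0.144   0.046 ] key [ 0.4163 -0.327   0.11  ] stand [ 0.4142 -0.3259  0.055 ]
[[-0.0001 -0.9455 -0.3257  0.0841]
 [ 1.     -0.0001 -0.0001  0.0002]
 [ 0.0001 -0.3257  0.9455  0.0312]
 [ 0.      0.      0.      1.    ]]
S 0 0.4 [-0.7367  0.0594  1.4026 -0.      1.6796  0.8341]
S 0 0.25 [-0.7367  0.1662  1.5934 -0.      1.382   0.8341]
S 1.5707963267948966 0.4 [-0.7367  0.0594  1.4026  0.      1.6796 -0.7367]
S 1.5707963267948966 0.25 [-0.7367  0.1662  1.5934  0.      1.382  -0.7367]
S -1.5707963267948966 0.4 [-0.7367  0.0594  1.4026 -0.      1.6796  2.4049]
S -1.5707963267948966 0.25 [-0.7367  0.1662  1.5934 -0.      1.382   2.4049]
S 3.141592653589793 0.4 [-0.7367  0.0594  1.4026  0.      1.6796 -2.3075]
S 3.141592653589793 0.25 [-0.7367  0.1662  1.5934  0.      1.382  -2.3075]
B 0 0.4 [-0.3992 -0.1339  1.5908 -0.      1.6846  1.1716]
B 0 0.25 [-0.3992 -0.0209  1.7907 -0.      1.3717  1.1716]
B 1.5707963267948966 0.4 [-0.3992 -0.1339  1.5908  0.      1.6846 -0.3992]
B 1.5707963267948966 0.25 [-0.3992 -0.0209  1.7907  0.      1.3717 -0.3992]

[... 175 characters left out ...]
4 [-0.3992 -0.1339  1.5908  0.      1.6846 -1.97  ]
B 3.141592653589793 0.25 [-0.3992 -0.0209  1.7907  0.      1.3717 -1.97  ]
C 0 0.36 [ 0.2981 -0.1025  1.6416 -0.      1.6024  1.8689]
C 0 0.25 [ 0.2981 -0.0059  1.7759 -0.      1.3716  1.8689]
C 1.5707963267948966 0.36 [ 0.2981 -0.1025  1.6416 -0.      1.6024  0.2981]
C 1.5707963267948966 0.25 [ 0.2981 -0.0059  1.7759 -0.      1.3716  0.2981]
C -1.5707963267948966 0.36 [ 0.2981 -0.1025  1.6416  0.      1.6024 -2.8435]
C -1.5707963267948966 0.25 [ 0.2981 -0.0059  1.7759  0.      1.3716 -2.8435]
C 3.141592653589793 0.36 [ 0.2981 -0.1025  1.6416  0.      1.6024 -1.2727]
C 3.141592653589793 0.25 [ 0.2981 -0.0059  1.7759  0.      1.3716 -1.2727]
```

```bash
python3 - <<'E'
from h import *
import pickle
np.set_printoptions(precision=4,suppress=True)
D=[]
for n,P in(("S",(.415,-.326)),("B",(.436,-.144)),("C",(.433,.1735))):
  for i,(dx,dy) in enumerate(((-.05,0.03),(.05,-.03))):
    z=.37
    ctrl.move_pose([P[0]+dx,P[1]+dy-.02,z],[np.pi,0,np.pi/2])
    c=cam("wrist");nm=f"{n}{i}";D.append((nm,c));cv2.imwrite(f"pics/{nm}.png",c["frame"])
    qs={"S":["key","key_grip","stand","stand_mouth"],"B":["box","lock_a_slot","lock_b_slot"],"C":["cover","cover_handle"]}[n]
    for q in qs:
      for d in ctrl.spot_in(c,q)[:3]: print(nm,q,np.round(d["position"],1),round(d["confidence"],2))
pickle.dump(D,open("D.pkl","wb"));print(ctrl.current_t(),c["fx"])
cv2.imwrite("pics/m1.png",np.hstack([cv2.resize(D[0][1]["frame"],(400,250)),cv2.resize(D[1][1]["frame"],(400,250))]))
E
```

```text
S0 key [377.1 210.5] 0.68
S0 key_grip [375.4 211.9] 0.8
S0 stand [361.6 171.4] 0.57
S0 stand_mouth [362.5 170. ] 0.86
S1 key [249.3 134.4] 0.84
S1 key_grip [245.2 135.5] 0.58
S1 stand [266.7 112.2] 0.57
S1 stand_mouth [265.1 112.5] 0.68
S1 stand_mouth [246.8 135.3] 0.29
B0 box [375.  169.9] 0.84
B0 lock_a_slot [376.  246.6] 0.64
B0 lock_b_slot [381.1 128.7] 0.56
B1 box [465.9 118.6] 0.58
B1 box [265.7 106.9] 0.56
B1 box [135.7 188.8] 0.52
B1 lock_a_slot [264.3 186. ] 0.95
B1 lock_b_slot [257.   49.2] 0.8
B1 lock_b_slot [257.3 286.9] 0.29
C0 cover [369.6 170.3] 0.86
C0 cover_handle [367.5 167.4] 0.97
C1 cover [270.7 109.7] 0.63
C1 cover_handle [269.1 103.9] 0.86
7.3667 334.4708878657261
```

View pics/S0.png

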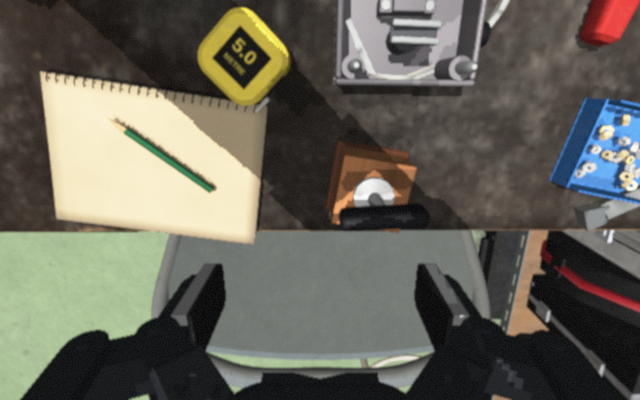

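View pics/B0.png

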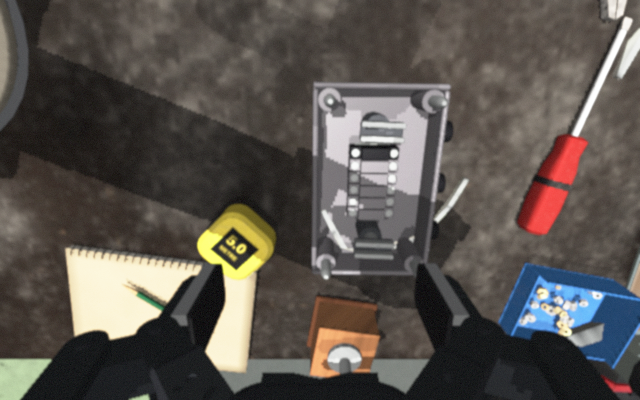

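View pics/C0.png

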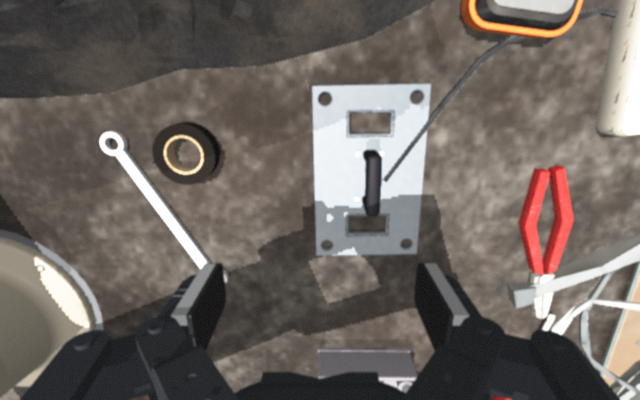

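S0 shows the key bar at about (383,217), with the shank disc at (376,190). B0 shows the box rim corners at about (314,84), (450,84) and (312,273), with pin tips near the corners. C0 shows the cover holes at about (325,98), (417,97), (327,245) and (406,244), and the bar at (372,182). I'll enlarge the box views and refine the cover holes in code.

```bash
cat > fit.py <<'E'
from h import *
from scipy.optimize import least_squares
def fit(obs,x0):  # obs: list of (cam, Nx3 model, Nx2 px); x=(x,y,z,yaw)
    def P(x,m): return m@R.from_euler('z',x[3]).as_matrix().T+x[:3]
    f=lambda x:np.concatenate([(proj(c,P(x,m))-p).ravel() for c,m,p in obs])
    s=least_squares(f,x0,loss='soft_l1'); return s.x,s.fun.reshape(-1,2)
def blob(c,px,r,inv=False,th=None):
    g=cv2.cvtColor(c["frame"],cv2.COLOR_BGR2GRAY).astype(float);g=255-g if inv else g
    x,y=np.round(px).astype(int);y0,x0=max(y-r,0),max(x-r,0)
    w=g[y0:y+r+1,x0:x+r+1];t=(w.min()+w.max())/2
    n,l,st,ce=cv2.connectedComponentsWithStats((w>t).astype(np.uint8))
    k=1+np.argmin([np.linalg.norm(q-[x-x0,y-y0]) for q in ce[1:]])
    return ce[k]+[x0,y0],st[k,4]
E
python3 - <<'E'
from fit import *
import pickle
np.set_printoptions(precision=4,suppress=True)
D=dict(pickle.load(open("D.pkl","rb")))
m=np.array([[sx*.078,sy*.044,.006] for sx in(1,-1) for sy in(1,-1)])  # cover yaw 90: +x->+Y (up), +y->-X (left)
x=np.array([.433,.1735,0,np.pi/2])
p0=np.array([[325,98],[417,97],[327,245],[406,244.]])
obs=[]
M=m@R.from_euler('z',x[3]).as_matrix().T
for k in("C0","C1"):
    c=D[k]
    if k=="C1":
        x1,_=fit(obs,x); 
        x1[2]=0
        p0=proj(c,m@R.from_euler('z',x1[3]).as_matrix().T+x1[:3])
    b=[blob(c,q,7,True) for q in p0];print(k,[(v[0].round(1),v[1]) for v in b])
    obs.append((c,m,np.array([v[0] for v in b])))
s,res=fit(obs,x);print("cover",s,"\n",res)
B0=D["B0"]["frame"][70:285,300:460];B1=D["B1"]["frame"][0:215,185:345]
cv2.imwrite("pics/b2.png",np.hstack([cv2.resize(i,None,fx=2.5,fy=2.5,interpolation=cv2.INTER_CUBIC) for i in(B0,B1)]))
print(tri([(D["S0"],(375.4,211.9)),(D["S1"],(245.2,135.5))]),tri([(D["S0"],(362.5,170)),(D["S1"],(265.1,112.5))]))
print(tri([(D["C0"],(367.5,167.4)),(D["C1"],(269.1,103.9))]),tri([(D["B0"],(376,246.6)),(D["B1"],(264.3,186))]),tri([(D["B0"],(381.1,128.7)),(D["B1"],(257,49.2))]))
S0=D["S0"]["frame"][120:250,310:450];S1=D["S1"]["frame"][50:180,190:330]
C1=D["C1"]["frame"][0:195,190:350]
o=np.zeros((600,800,3),np.uint8);o[:364,:392]=cv2.resize(S0,(392,364),interpolation=cv2.INTER_CUBIC);o[:364,400:792]=cv2.resize(S1,(392,364),interpolation=cv2.INTER_CUBIC)
o=cv2.vconcat([o[:364]]);cv2.imwrite("pics/s2.png",o);cv2.imwrite("pics/c2.png",cv2.resize(C1,None,fx=3,fy=3))
E
```

```text
C0 [(array([324.5,  98.3]), np.int32(150)), (array([416.4,  96.5]), np.int32(154)), (array([326.4, 244.9]), np.int32(91)), (array([405.9, 243.5]), np.int32(88))]
C1 [(array([213.7,  28.8]), np.int32(177)), (array([311.5,  26.4]), np.int32(172)), (array([231.5, 193.6]), np.int32(102)), (array([315.6, 192.1]), np.int32(111))]
cover [ 0.4336  0.1746 -0.0006  1.5883] 
 [[-0.1007 -0.0137]
 [ 0.121   0.0824]
 [-0.0284 -0.0312]
 [-0.0556  0.0556]
 [-0.1579 -0.1526]
 [-0.0071  0.1529]
 [ 0.2357 -0.0659]
 [ 0.0186 -0.0334]]
(array([ 0.4097, -0.3303,  0.0908]), np.float64(0.0008123435410017216)) (array([ 0.4102, -0.3212, -0.0049]), np.float64(0.00010158947288023037))
(array([0.4336, 0.1851, 0.004 ]), np.float64(0.0017113447449755726)) (array([ 0.4384, -0.1948,  0.0628]), np.float64(0.00033777799070581127)) (array([ 0.4377, -0.0872,  0.0594]), np.float64(0.00048034972202564216))
```

View pics/b2.png

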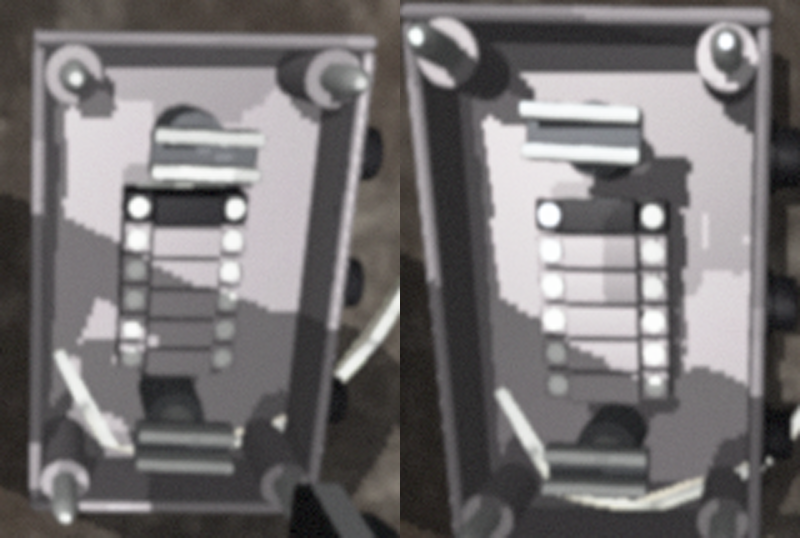

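View pics/s2.png

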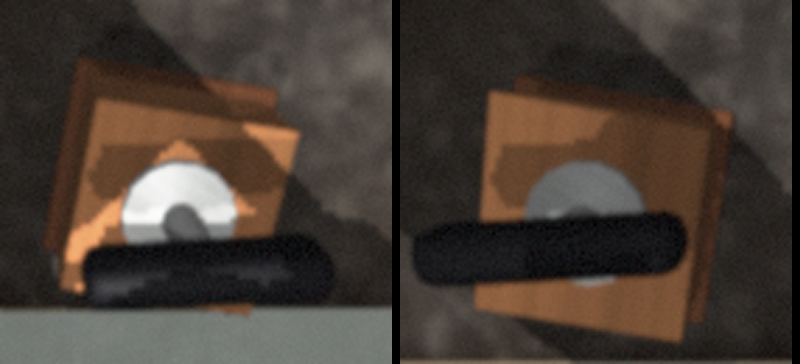

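The box crops show the tapered pin tips, both lock heads open (slots along image horizontal) and the rim corners. The stand crops show the collar disc at about (180,219) and (185,221), with the bar turned about 3° from world x. Now I'll fit the poses.

```bash
python3 - <<'E'
from fit import *
import pickle
np.set_printoptions(precision=4,suppress=True)
D=dict(pickle.load(open("D.pkl","rb")))
cv=lambda l,s,o:(np.array(l,float)+.5)/s-.5+o
pin=lambda a,b:[a*.078,b*.044,.072]
rim=lambda a,b:[a*.092,b*.058,.046]
m0=np.array([pin(1,1),pin(1,-1),pin(-1,1),rim(1,1),rim(1,-1),rim(-1,1),[.054,0,.0655],[-.054,0,.0655]])
p0=cv([(74,76),(358,80),(65,515),(36,32),(375,38),(31,508),(207,155),(185,448)],2.5,[300,70])
m1=np.array([pin(1,1),pin(1,-1),rim(1,-1),[.054,0,.0655],[-.054,0,.0655]])
p1=cv([(15,37),(326,42),(370,9),(181,132),(198,472)],2.5,[185,0])
s,r=fit([(D["B0"],m0,p0),(D["B1"],m1,p1)],[.436,-.144,0,np.pi/2]);print("box",s,"\n",r)
k=[cv([(180,219),(207,271)],2.8,[310,120]),cv([(185,221),(149,248)],2.8,[190,50])]
for i in(0,1):print(tri([(D["S0"],k[0][i]),(D["S1"],k[1][i])]))
for n,e,o in(("S0",[(90,276),(328,263)],[310,120]),("S1",[(15,257),(285,240)],[190,50])):
    w=[at_z(D[n],q,.11) for q in cv(e,2.8,o)];d=w[1]-w[0];print(n,np.arctan2(d[1],d[0]),np.linalg.norm(d),sum(w)/2, at_z(D[n],k[int(n[1])][0],.061))
E
```

```text
box [ 0.4375 -0.1435 -0.0033  1.5591] 
 [[ 0.2964  0.8747]
 [-0.4033  0.5838]
 [ 0.3936 -0.5138]
 [-1.7403 -0.7676]
 [ 0.8684 -1.5348]
 [-0.4816  0.1351]
 [-0.1269 -0.1511]
 [ 0.2389  0.3684]
 [ 1.4721  0.5465]
 [-0.3345 -0.0129]
 [ 0.7168 -0.5478]
 [-0.3155  0.3144]
 [-0.8691 -0.0228]]
(array([ 0.4126, -0.3286,  0.0626]), np.float64(0.0004534647854709882))
(array([ 0.4124, -0.3285,  0.1076]), np.float64(0.0004875956212154829))
S0 0.05698590592346609 0.06263596599712637 [ 0.4125 -0.3267  0.11  ] [ 0.4126 -0.3296  0.061 ]
S1 0.0621809823355284 0.06606428536940415 [ 0.4128 -0.3287  0.11  ] [ 0.4125 -0.3284  0.061 ]
```

View pics/c2.png

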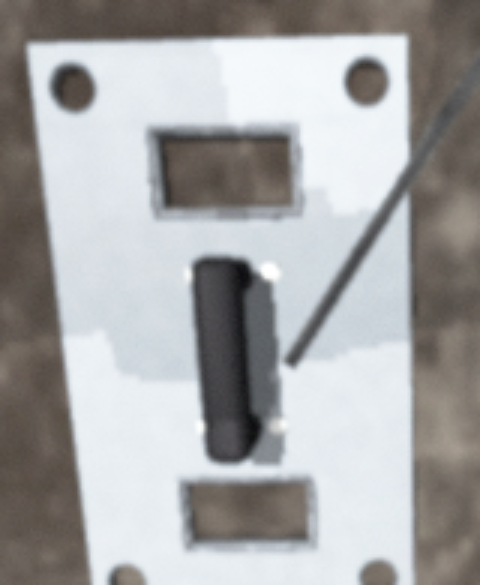

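```bash
python3 - <<'E'
from fit import *
import pickle
np.set_printoptions(precision=4,suppress=True)
D=dict(pickle.load(open("D.pkl","rb")))
print("lead tip",tri([(D["C0"],(385,180)),(D["C1"],(286.3,120.5))]))
print("lead edge-cross pts at plate: C0 (430,122)",at_z(D["C0"],(430,122),.006),"C1",at_z(D["C1"],(190+410/3,180/3),.006))
t=cam("top")
print("top tip",at_z(t,(180+238/2.66,110+237/2.66),.006),at_z(t,(180+238/2.66,110+237/2.66),.3))
print("ends on line in top", at_z(t,(180+100/2.66,110+65/2.66),.006))
print("tri3",tri([(D["C0"],(385,180)),(t,(180+238/2.66,110+237/2.66))]))
cv=lambda l,s,o:(np.array(l,float)+.5)/s-.5+o
pin=lambda a,b:[a*.078,b*.044,.072]
m0=np.array([pin(1,1),pin(1,-1),pin(-1,1),[.054,0,.0655],[-.054,0,.0655]])
p0=cv([(74,76),(358,80),(65,515),(207,155),(185,448)],2.5,[300,70])
m1=np.array([pin(1,1),pin(1,-1),[.054,0,.0655],[-.054,0,.0655]])
p1=cv([(15,37),(326,42),(181,132),(198,472)],2.5,[185,0])
s,r=fit([(D["B0"],m0,p0),(D["B1"],m1,p1)],[.436,-.144,0,np.pi/2]);print("box",s,"\n",r)
# z fixed 0
from scipy.optimize import least_squares
f=lambda x:np.concatenate([(proj(c,m@R.from_euler('z',x[2]).as_matrix().T+[x[0],x[1],0])-p).ravel() for c,m,p in((D["B0"],m0,p0),(D["B1"],m1,p1))])
q=least_squares(f,[.436,-.144,1.57]);print("z0",q.x,"\n",q.fun.reshape(-1,2))
E
```

```text
lead tip (array([0.4509, 0.1711, 0.0072]), np.float64(4.569268173951489e-05))
lead edge-cross pts at plate: C0 (430,122) [0.4914 0.2296 0.006 ] C1 [0.4899 0.2255 0.006 ]
top tip [0.4459 0.1655 0.006 ] [0.4283 0.1397 0.3   ]
ends on line in top [0.646  0.3261 0.006 ]
tri3 (array([ 0.4495,  0.1674, -0.0016]), np.float64(0.0033491222472315607))
box [ 0.4375 -0.1433 -0.0027  1.5588] 
 [[ 0.3067  0.5978]
 [-0.1157  0.348 ]
 [ 0.3411 -0.3814]
 [-0.0026 -0.324 ]
 [ 0.2942  0.4606]
 [ 1.1079  0.0114]
 [-0.3663 -0.4999]
 [-0.5032 -0.0743]
 [-1.0601 -0.0613]]
z0 [ 0.4375 -0.1432  1.5583] 
 [[ 0.4771  0.599 ]
 [ 1.1739  0.4259]
 [ 0.3635  1.0732]
 [ 0.6412 -0.0037]
 [ 0.7303  1.728 ]
 [-0.2109 -0.9277]
 [-0.3538 -1.3482]
 [-1.1011 -0.5395]
 [-1.5962  0.7471]]
```

The dark line lies at plate height, so it's a shadow. Box is at (0.4375, -0.1433, yaw 1.559) and cover at (0.4336, 0.1746, yaw 1.588). Next: grasp, lift and check the cover in the hand.

```bash
python3 - <<'E'
from fit import *
np.set_printoptions(precision=4,suppress=True)
o=ctrl.grip_point_offset; cx,cy,yw=.4336,.1746,1.5883
A=[np.pi,0,yw]
ctrl.command_gripper(.06)
ctrl.move_pose([cx,cy,.30],A)
print(ctrl.line_to([cx,cy,.037+o],v=.1,max_force=15))
ctrl.command_gripper(0,60)
print(ctrl.current_finger_gap(),ctrl.current_gripper_force(),ctrl.current_contact_force(),ctrl.current_ee_pos())
ctrl.line_to([cx,cy,.037+o+.01],v=.05)
ctrl.line_to([cx,cy,.037+o+.105],v=.12)
c=cam("wrist");cv2.imwrite("pics/h1.png",c["frame"])
m=np.array([[sx*.078,sy*.044,.006] for sx in(1,-1) for sy in(1,-1)])
x=np.array([cx,cy,.105,yw]);p0=proj(c,m@R.from_euler('z',yw).as_matrix().T+x[:3])
print(p0)
for q in p0:
    try: print(q, blob(c,q,9,True))
    except Exception as e: print(e)
print(ctrl.current_finger_gap(),ctrl.current_contact_force(),ctrl.current_ee_pos(),ctrl.current_t())
E
```

```text
False
0.013021139718662042 59.80416297912598 [-0.2256  0.0523  3.9714] [0.4338 0.1747 0.1921]
[[220.2644  95.2756]
 [420.6797  95.2694]
 [245.8181 370.8393]
 [394.7247 371.1259]]
[220.2644  95.2756] (array([217.,  96.]), np.int32(1))
[420.6797  95.2694] (array([420.8333,  94.8842]), np.int32(354))
[245.8181 370.8393] (array([246.0465, 371.0785]), np.int32(344))
[394.7247 371.1259] (array([394.8676, 370.8901]), np.int32(355))
0.01314993287964033 [-0.2633 -0.5854 -3.7508] [0.4334 0.1745 0.2955] 11.3333
```

View pics/h1.png

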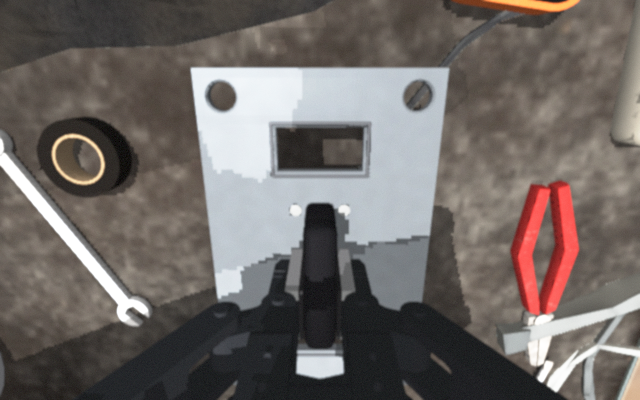

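The cover hangs level in the grip, with its holes at (221,96), (418,95), (246,371) and (395,371) as predicted. The arm now moves over the box and lowers.

```bash
python3 - <<'E'
from fit import *
np.set_printoptions(precision=4,suppress=True)
bx,by,yw=.4375,-.1433,1.559
A=[np.pi,0,yw]
ctrl.line_to([bx,by,.297],A,v=.15)
ctrl.hold(.3)
print(ctrl.current_ee_pos(),ctrl.current_contact_force())
ctrl.line_to([bx,by,.275],v=.06)
for z in(.26,.2375):
    s=ctrl.line_to([bx,by,z],v=.03,max_force=10)
    print(z,s,ctrl.current_ee_pos(),ctrl.current_contact_force(),ctrl.current_wrist_torque(),ctrl.current_t())
    if s:break
E
```

```text
[ 0.4375 -0.1432  0.297 ] [ 1.2876 -0.258  -3.3767]
0.26 False [ 0.4375 -0.1433  0.26  ] [ 0.6728 -0.0432 -2.8033] [ 0.0139 -0.0734 -0.0399] 15.0667
0.2375 True [ 0.4374 -0.1433  0.2381] [-0.9009 -0.5587  3.8371] [0.0147 0.0062 0.0104] 15.7667
```

Seated at z 0.2381, where 0.238 was expected, with almost no side force. The gripper now releases, and two closer views follow to check the fit and refine the lock positions.

```bash
python3 - <<'E'
from fit import *
import pickle
np.set_printoptions(precision=4,suppress=True)
bx,by,yw=.4375,-.1433,1.559
A=[np.pi,0,yw]
ctrl.command_gripper(.05)
ctrl.line_to([bx,by,.33],v=.15)
D=[];ims=[]
m=np.array([[.054,0,.0655],[-.054,0,.0655],[.078,.044,.072],[.078,-.044,.072],[-.078,.044,.072],[-.078,-.044,.072]])
M=m@R.from_euler('z',yw).as_matrix().T+[bx,by,0]
for dx,dy,z in((-.03,-.03,.33),(.03,-.05,.36)):
    ctrl.move_pose([bx+dx,by+dy,z],A);c=cam("wrist");D.append(c)
    P=proj(c,M);print(P)
    x0,y0=np.maximum((P.min(0)-25).astype(int),0);x1,y1=(P.max(0)+25).astype(int)
    im=c["frame"][y0:y1,x0:x1];s=min(398/im.shape[1],600/im.shape[0]);print("crop",x0,y0,s,im.shape)
    o=np.zeros((600,400,3),np.uint8);im=cv2.resize(im,None,fx=s,fy=s,interpolation=cv2.INTER_CUBIC);o[:im.shape[0],:im.shape[1]]=im[:600,:400];ims.append(o)
    for q in("lock_a_slot","cover_handle","box"):print(q,[(np.round(d["position"],1),round(d["confidence"],2)) for d in ctrl.spot_in(c,q)[:3]])
cv2.imwrite("pics/k1.png",np.hstack(ims));pickle.dump(D,open("D2.pkl","wb"));print(ctrl.current_t())
E
```

```text
[[366.2229  80.3746]
 [360.1073 230.9236]
 [297.5556  39.0727]
 [441.0924  38.688 ]
 [302.3539 263.1903]
 [417.4975 263.127 ]]
crop 272 13 2.051546391752577 (275, 194, 3)
lock_a_slot [(array([358.8, 225.4]), 0.7)]
cover_handle [(array([359.8, 138.6]), 0.81)]
box [(array([362.6,  95.4]), 0.85)]
[[276.4733  53.3783]
 [281.7982 194.6648]
 [209.4539  14.4132]
 [338.2932  14.5281]
 [229.2665 224.3341]
 [334.7135 224.4856]]
crop 184 0 2.223463687150838 (249, 179, 3)
lock_a_slot [(array([283.3, 190.6]), 0.73)]
cover_handle [(array([278.1, 108.2]), 0.78)]
box [(array([292.9,  67.4]), 0.6)]
18.05
```

View pics/k1.png

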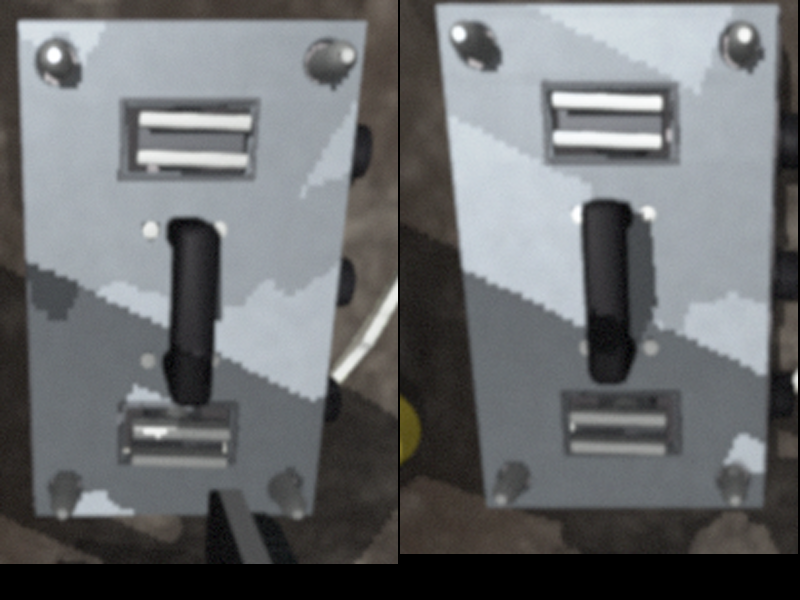

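The cover lies flat with all four pins and both heads through. The bars are centred at left-crop (194,139) and (180,447) and right-crop (207,120) and (217,433), within 0.7 px of the model. The key is next.

```bash
python3 - <<'E'
from fit import *
np.set_printoptions(precision=4,suppress=True)
o=ctrl.grip_point_offset;kx,ky=.4125,-.3286
A=[np.pi,0,.0596+np.pi]
ctrl.move_pose([kx,ky,.36],A);print(ctrl.current_qpos())
print(ctrl.line_to([kx,ky,.105+o],v=.12,max_force=15))
ctrl.command_gripper(0,90)
print(ctrl.current_finger_gap(),ctrl.current_gripper_force(),ctrl.current_contact_force(),ctrl.current_ee_pos(),ctrl.current_tcp_rot())
ctrl.line_to([kx,ky,.105+o+.02],v=.06)
print(ctrl.current_contact_force(),ctrl.current_wrist_torque())
ctrl.line_to([kx,ky,.105+o+.10],v=.15)
ctrl.hold(.2)
c=cam("wrist");cv2.imwrite("pics/key.png",c["frame"])
print(ctrl.current_finger_gap(),ctrl.current_contact_force(),ctrl.current_ee_pos(),ctrl.current_t())
for q in("stand_mouth","stand","key"):print(q,[(np.round(d["position"],1),round(d["confidence"],2)) for d in ctrl.spot_in(c,q)[:3]])
print(proj(c,np.array([kx,ky,.055])),proj(c,np.array([kx,ky,.105])))
import pickle;pickle.dump(c,open("K.pkl","wb"))
E
```

```text
[-0.7424  0.076   1.4648  0.0001  1.6007 -2.3723]
False
0.012615409780345088 88.00977945327759 [-0.2064 -0.1368  4.509 ] [ 0.4127 -0.3287  0.2605] [-3.1405  0.001  -3.082 ]
[ 0.094  -0.8556 -0.7051] [ 0.0124  0.0018 -0.0298]
0.012647336140337199 [ 0.1702  0.2689 -0.9771] [ 0.4124 -0.3286  0.3586] 22.5417
stand_mouth [(array([315.6, 172.2]), 0.92)]
stand [(array([315.5, 173.3]), 0.86), (array([316.5, 264.7]), 0.59), (array([468.6, 220.5]), 0.35)]
key [(array([320. , 265.8]), 0.64)]
[319.08   186.7515] [319.0892 207.4622]
```

```bash
cat > lock.py <<'E'
from fit import *
import sys
np.set_printoptions(precision=3,suppress=True)
bx,by,yw=.4375,-.1433,1.559
def insert(s,psi=yw+np.pi/2,z0=.36):
    L=np.array([bx+s*.054*np.cos(yw),by+s*.054*np.sin(yw)])
    ctrl.line_to([*L,z0],[np.pi,0,psi],v=.15)
    ctrl.line_to([*L,.331],v=.1)
    st=ctrl.line_to([*L,.3145],v=.03,max_force=8)
    print("ins",st,ctrl.current_ee_pos(),ctrl.current_contact_force(),ctrl.current_wrist_torque(),ctrl.current_qpos()[5],ctrl.current_t())
    return L,ctrl.current_ee_pos()[2]
def turn(L,z,psi0=yw+np.pi/2):
    t0=np.array(ctrl.current_wrist_torque())[2];T=lambda:np.array(ctrl.current_wrist_torque())[2]-t0
    for a in [.3,.6,.9,1.2,1.45]+list(np.arange(1.5,1.86,.04)):
        ctrl.move_pose([*L,z],[np.pi,0,psi0-a]);t=T()
        print(round(a,2),round(t,3),np.array(ctrl.current_contact_force()))
        if abs(t)>(.6 if a>1.5 else 1.0):break
    return a
E
python3 - <<'E'
from lock import *
L,z=insert(-1)
if z<.3175:
    a=turn(L,z); print(a,ctrl.current_ee_pos(),ctrl.current_tcp_rot(),ctrl.current_finger_gap(),ctrl.current_t())
E
```

```text
ins False [ 0.437 -0.197  0.315] [-0.352  0.033 -1.728] [ 0.06   0.007 -0.013] -2.0602105359172898 24.875
0.3 0.073 [ 0.336  0.178 -0.843]
0.6 0.086 [-0.911 -0.56  -0.344]
0.9 0.087 [-0.419 -1.735  0.132]
1.2 0.101 [-1.08  -0.764  0.078]
1.45 -0.004 [-0.842 -1.385  1.388]
1.5 0.053 [-0.593 -1.861  0.838]
1.54 0.099 [-0.798 -1.573  2.079]
1.58 0.132 [-1.107 -2.295  2.555]
1.62 0.138 [-1.301 -2.822  2.788]
1.66 0.104 [-0.352 -3.053  2.481]
1.7 0.141 [-1.521 -3.636  3.151]
1.74 0.164 [-0.701 -2.345  2.174]
1.78 0.105 [-1.801 -1.62   2.529]
1.82 0.142 [-1.306 -2.849  2.417]
1.86 0.302 [-1.708 -2.158  2.938]
1.8600000000000003 [ 0.437 -0.197  0.315] [3.142 0.    1.272] 0.0125965673611674 29.2917
```

```bash
cat >> lock.py <<'E'
def finish(L,z,a,base,lim=.6,psi0=yw+np.pi/2):
    for a in np.arange(a,2.1,.04):
        ctrl.move_pose([*L,z],[np.pi,0,psi0-a]);t=np.array(ctrl.current_wrist_torque())[2]-base
        print(round(a,2),round(t,3))
        if t>lim:break
    return a
def leave(L,z,a,back,psi0=yw+np.pi/2):
    ctrl.move_pose([*L,z],[np.pi,0,psi0-a+back])
    print("back",ctrl.current_wrist_torque(),ctrl.current_contact_force())
    print("up",ctrl.line_to([*L,.335],v=.06),ctrl.current_contact_force()); ctrl.line_to([*L,.36],v=.12)
E
python3 - <<'E'
from lock import *
L=np.array([bx-.054*np.cos(yw),by-.054*np.sin(yw)]);z=.3145
a=finish(L,z,1.90,-.013)
print(ctrl.current_ee_pos(),ctrl.current_finger_gap(),ctrl.current_t())
E
```

```text
1.9 0.283
1.94 0.402
1.98 0.526
2.02 0.781
[ 0.437 -0.197  0.315] 0.012510583835249358 30.2917
```

```bash
python3 - <<'E'
from lock import *
L=np.array([bx-.054*np.cos(yw),by-.054*np.sin(yw)]);z=.3145
leave(L,z,2.02,.31)
# look at lock a: bright-bar orientation
c=None
ctrl.line_to([L[0],L[1]-.07,.37],v=.2)
c=cam("wrist");cv2.imwrite("pics/la.png",c["frame"])
P=proj(c,np.array([*L,.0655]));Pb=proj(c,np.array([bx,by+.054,.0655]));print(P,Pb,ctrl.current_t(),ctrl.current_tcp_rot(),ctrl.current_finger_gap())
x,y=np.clip(P.astype(int),30,[609,369]);cv2.imwrite("pics/la_crop.png",cv2.resize(c["frame"][max(y-90,0):y+70,x-110:x+110],None,fx=3.6,fy=3.6,interpolation=cv2.INTER_CUBIC)[:600,:800])
E
```

```text
back [-0.016 -0.04  -0.03 ] [-0.31  -0.178 -1.153]
up False [-0.934 -0.388 -1.858]
[306.698 101.716] [281.625 -61.272] 32.0917 [-3.14  -0.001  1.42 ] 0.012558719227051797
```

View pics/la_crop.png

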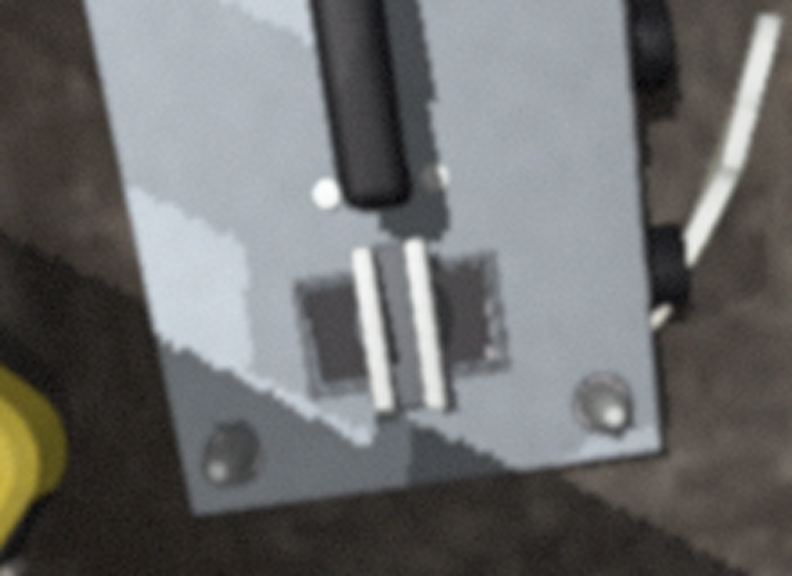

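Lock_a's head lies across its opening, its bars running parallel to the handle around crop pixel (398,330). Counting back, that was my 11th picture and the limit is 10, so I'll view no more and work from numbers. Next is lock_b.

```bash
python3 - <<'E'
from lock import *
p=yw+np.pi/2-.05
L=np.array([bx+.054*np.cos(yw),by+.054*np.sin(yw)])
ctrl.move_pose([*L,.362],[np.pi,0,p])
L,z=insert(+1,p)
if z<.3175:
    base=np.array(ctrl.current_wrist_torque())[2];z=.3145
    for a in(.4,.8,1.2,1.55,1.7):
        ctrl.move_pose([*L,z],[np.pi,0,yw+np.pi/2-a]);print(a,np.array(ctrl.current_wrist_torque())[2]-base,np.array(ctrl.current_contact_force()))
    a=finish(L,z,1.76,base,.7); print(a,ctrl.current_finger_gap(),ctrl.current_t())
E
```

```text
ins False [ 0.438 -0.089  0.315] [ 0.931  0.346 -1.722] [ 0.049  0.047 -0.066] -1.792691211985407 34.6833
0.4 0.06572912867787109 [ 0.646 -0.516 -0.052]
0.8 0.1788852073290396 [-0.189 -0.212 -0.02 ]
1.2 0.12526250651582316 [ 0.825 -0.273  0.216]
1.55 0.1268948293865407 [-0.533 -0.932 -0.001]
1.7 0.12431727742711446 [ 0.558 -0.661  0.095]
1.76 0.147
1.8 0.185
1.84 0.233
1.88 0.206
1.92 0.391
1.96 0.564
2.0 0.597
2.04 0.814
2.04 0.012579433377046291 38.7333
```

```bash
python3 - <<'E'
from lock import *
import pickle
L=np.array([bx+.054*np.cos(yw),by+.054*np.sin(yw)])
leave(L,.3145,2.04,.32)
ctrl.move_pose([bx,by-.10,.37],[np.pi,0,yw])
c=cam("wrist");cv2.imwrite("pics/lb.png",c["frame"]);pickle.dump(c,open("LB.pkl","wb"))
ca=cv2.imread("pics/la.png")
for s in(1,-1):
    Q=np.array([bx+s*.054*np.cos(yw),by+s*.054*np.sin(yw)])
    w=np.array([[Q[0]+a*.022,Q[1]+b*.022,.0655] for a,b in((-1,1),(1,1),(1,-1),(-1,-1))])
    H=cv2.getPerspectiveTransform(proj(c,w).astype(np.float32),np.float32([[0,0],[87,0],[87,87],[0,87]]))
    g=cv2.cvtColor(cv2.warpPerspective(c["frame"],H,(88,88)),cv2.COLOR_BGR2GRAY).astype(float)
    gx=cv2.Sobel(g,-1,1,0);gy=cv2.Sobel(g,-1,0,1)
    th=.5*np.arctan2(2*(gx*gy).sum(),(gx**2-gy**2).sum())
    print("lock","b" if s>0 else "a","centre px",proj(c,w).mean(0),"grad angle deg (0 = bars along world y)",np.degrees(th),"coh",np.hypot((gx**2-gy**2).sum(),2*(gx*gy).sum())/(gx**2+gy**2).sum())
    for r in g[::11,::8].astype(int):print(r)
print(ctrl.current_t(),ctrl.current_contact_force(),ctrl.current_finger_gap())
E
```

```text
back [ 0.075 -0.299  0.066] [ 0.216 -1.325 -1.444]
up False [-0.494  0.169 -0.97 ]
lock b centre px [318.333 -24.496] grad angle deg (0 = bars along world y) 89.8214875894524 coh 0.7557987817828623
[0 0 0 0 0 0 0 0 0 0 0]
[0 0 0 0 0 0 0 0 0 0 0]
[0 0 0 0 0 0 0 0 0 0 0]
[0 0 0 0 0 0 0 0 0 0 0]
[0 0 0 0 0 0 0 0 0 0 0]
[0 0 0 0 0 0 0 0 0 0 0]
[0 0 0 0 0 0 0 0 0 0 0]
[208 209 208 201 253 146 150 250 157 157 155]
lock a centre px [318.669 131.106] grad angle deg (0 = bars along world y) -1.3395712911096997 coh 0.5872756758322352
[170 169 168 168 167 142  67  73  74 156 165]
[168 166 164 167 226 113 121 208 158 162 161]
[136  77  79 110 226 109 127 216  70  71  78]
[146  71  74 109 224  99 126 211  64  72 152]
[123  75  74  73 148  83 131 205  68  74 135]
[ 84  72  71  72 105  54  61 189  71  73 151]
[100  93  96  96 140  53  61  93  65  85 132]
[108 107 109 108 119  83  72  89  73  73  75]
40.7083 [ 0.217 -0.211 -0.796] 0.0121610873132544
```

```bash
python3 - <<'E'
from lock import *
ctrl.line_to([bx,by-.01,.37],[np.pi,0,yw],v=.2)
c=cam("wrist");cv2.imwrite("pics/lb2.png",c["frame"])
Q=np.array([bx+.054*np.cos(yw),by+.054*np.sin(yw)])
w=np.array([[Q[0]+a*.022,Q[1]+b*.022,.0655] for a,b in((-1,1),(1,1),(1,-1),(-1,-1))])
H=cv2.getPerspectiveTransform(proj(c,w).astype(np.float32),np.float32([[0,0],[87,0],[87,87],[0,87]]))
g=cv2.cvtColor(cv2.warpPerspective(c["frame"],H,(88,88)),cv2.COLOR_BGR2GRAY).astype(float)
gx=cv2.Sobel(g,-1,1,0);gy=cv2.Sobel(g,-1,0,1)
print(proj(c,w).mean(0),np.degrees(.5*np.arctan2(2*(gx*gy).sum(),(gx**2-gy**2).sum())))
for r in g[::11,::8].astype(int):print(r)
kx,ky=.4125,-.3286
ctrl.line_to([kx,ky+.06,.37],[np.pi,0,.0596+np.pi],v=.2)
ctrl.hold(.2)
c=cam("wrist");cv2.imwrite("pics/st.png",c["frame"])
for q in("stand_mouth","stand","key"):print(q,[(np.round(d["position"],1),round(d["confidence"],2),at_z(c,d["position"],.055)) for d in ctrl.spot_in(c,q)[:2]])
# rectified map of stand top, world window 90 mm, 1 px = 0.5 mm
w=np.array([[kx+a*.045,ky+b*.045,.055] for a,b in((-1,1),(1,1),(1,-1),(-1,-1))])
H=cv2.getPerspectiveTransform(proj(c,w).astype(np.float32),np.float32([[0,0],[180,0],[180,180],[0,180]]))
v=cv2.warpPerspective(c["frame"],H,(181,181));cv2.imwrite("pics/st_rect.png",v)
print(proj(c,w));g=cv2.cvtColor(v,cv2.COLOR_BGR2HSV)
for ch in(1,2):
    print("ch",ch)
    for r in g[::9,::9,ch].astype(int):print(' '.join(f"{k:3d}" for k in r))
print(ctrl.current_t(),ctrl.current_qpos())
E
```

```text
[319.199 107.518] 1.2042340975383856
[183 182 180 175 176 174 176 172 173 172 170]
[177 178 177 175 234 124 124 226 170 168 169]
[138  92  93  96 237 110 128 232  77  84  85]
[135  75  75  95 233 106 126 227  66  74  85]
[134  74  74 104 231 107 124 223  61  74 155]
[134  75  75  73 229  80 124 220  74  75 150]
[129 130 123 120 226  82 123 217 114 119 119]
[199 199 176 161 211  94 115 202 146 162 162]
stand_mouth [(array([253.4, 167.6]), 0.56, array([ 0.403, -0.327,  0.055])), (array([314.9, 266.6]), 0.53, array([ 0.498, -0.268,  0.055]))]
stand [(array([253.8, 170.7]), 0.82, array([ 0.406, -0.327,  0.055]))]
key [(array([319.3, 265.1]), 0.68, array([ 0.496, -0.264,  0.055]))]
[[305.048 129.659]
 [300.641 227.733]
 [203.002 222.404]
 [197.235 123.168]]
ch 1
 40  30  39  32  21  31  28  40  36  33  32  34  36  23  25  28  23   4   1   3   1
 45  38 134 127 118 103  70  57  24  36  22  36  33  38  30  27  34  24   2   5   3
 37  56 130 129 138 135 133 136 129 128 113 107  64  53  38  36  28  32  29  13   3
 39  88 135 133 136 137 137 136 139 135 136 130 131 127 124 123  29  34  27  35 
[... 2550 characters left out ...]
89 179 185 145 120 164 236 238 249 251 240 161  69  68  67  64
167 136 225 255 253 186 178 186 178 167 171 194 248 249 251 251 173  63  61  62  68
119 113 249 255 255 253 178 183 175 170 173 157 161 249 250 251 247  54  57  60  67
104  98 235 255 255 254 254 200 171 169 171 155 160 160 199 251 244  55  55  61  65
 87  84  86  89  85  97 133 198 151 160 169 154 158 162 159 212 218  54  53  58  55
 87  98  85  80  90 101  97 100  85  86  73  56  66  97 126 155  85  47  47  51  54
131 102 123 139 121 114 127 134 105 129 145 116  64  80  87  72  75  78  82  74  84
162 162 160 162 162 163 162 161 161 161 160 159 158 160 161 161 162 160 161 161 160
43.55 [-0.652 -0.028  1.551 -0.     1.619 -2.283]
```

```bash
python3 - <<'E'
from lock import *
v=cv2.imread("pics/st_rect.png");kx,ky=.4125,-.3286
g=cv2.GaussianBlur(cv2.cvtColor(v,cv2.COLOR_BGR2GRAY),(5,5),1)
for r0,r1 in((22,29),(29,36)):
    h=cv2.HoughCircles(g,cv2.HOUGH_GRADIENT_ALT,1.5,10,param1=80,param2=.3,minRadius=r0,maxRadius=r1)
    h2=cv2.HoughCircles(g,cv2.HOUGH_GRADIENT,1,10,param1=80,param2=10,minRadius=r0,maxRadius=r1)
    for k in(h,h2):
        if k is not None:
            for x,y,r in k.reshape(-1,k.shape[-1])[:4,:3]:print(r0,"world",kx+(x-90)*.0005,ky-(y-90)*.0005,"r mm",r*.5)
# block top outline
hsv=cv2.cvtColor(v,cv2.COLOR_BGR2HSV);m=((hsv[...,1]>90)&(hsv[...,2]>140)).astype(np.uint8)
ct=max(cv2.findContours(cv2.morphologyEx(m,cv2.MORPH_CLOSE,np.ones((25,25))),0,2)[0],key=cv2.contourArea)
(cx,cy),sz,a=cv2.minAreaRect(ct);print("block",kx+(cx-90)*.0005,ky-(cy-90)*.0005,np.array(sz)*.5,a)
E
```

```text
22 world 0.41099998 -0.3286 r mm 12.904346
22 world 0.41175 -0.32885 r mm 12.3
22 world 0.43074998 -0.34135 r mm 12.45
29 world 0.42525 -0.3541 r mm 16.306555
29 world 0.42475 -0.35384998 r mm 15.95
29 world 0.41025 -0.32535 r mm 16.05
29 world 0.40974998 -0.33034998 r mm 14.75
block 0.4065852661132812 -0.3286708122253418 [76.523 65.118] 8.746161460876465
```

```bash
python3 - <<'E'
from lock import *
kx,ky=.4118,-.3287
ctrl.line_to([kx,ky,.37],v=.15)
ctrl.line_to([kx,ky,.325],v=.12)
for z in(.30,.2595):
    s=ctrl.line_to([kx,ky,z],v=.05,max_force=8)
    print(z,s,ctrl.current_ee_pos(),ctrl.current_contact_force(),ctrl.current_wrist_torque(),ctrl.current_t())
    if s:break
E
```

```text
0.3 False [ 0.412 -0.329  0.3  ] [-0.306  0.378 -0.268] [-0.002 -0.017  0.028] 45.275
0.2595 True [ 0.412 -0.329  0.26 ] [-0.877  0.234  3.743] [ 0.05   0.043 -0.024] 46.0167
```

```bash
python3 - <<'E'
from lock import *
kx,ky=.4118,-.3287
print(ctrl.current_ee_pos()[2])
ctrl.command_gripper(.05);ctrl.hold(.2)
ctrl.line_to([kx,ky,.36],v=.12)
obs={q:[] for q in("key_grip","stand_mouth","key")}
for dx,dy in((-.05,.01),(.05,-.05)):
    ctrl.move_pose([.415+dx,-.326+dy,.37],[np.pi,0,np.pi/2]);c=cam("wrist")
    cv2.imwrite(f"pics/end{dx}.png",c["frame"])
    for q in obs:
        d=ctrl.spot_in(c,q)
        if d: obs[q].append((c,d[0]["position"]));print(q,np.round(d[0]["position"],1),round(d[0]["confidence"],2))
    # dark bar silhouette centre
    P=proj(c,np.array([kx,ky,.107])).astype(int);y0,x0=P[1]-45,P[0]-55
    w=cv2.cvtColor(c["frame"],cv2.COLOR_BGR2GRAY)[y0:y0+90,x0:x0+110]
    n,l,st,ce=cv2.connectedComponentsWithStats((w<42).astype(np.uint8));k=l[35:55,40:70];k=np.bincount(k[k>0]).argmax() if (k>0).any() else 0
    print("bar",ce[k]+[x0,y0],st[k],"pred",proj(c,np.array([kx,ky,.107])))
    obs.setdefault("bar",[]).append((c,ce[k]+[x0,y0]))
for q,o in obs.items():
    if len(o)==2:print(q,tri(o))
print(ctrl.current_contact_force(),ctrl.current_t())
E
```

```text
0.2603994316363861
key_grip [374.1 213.5] 0.88
stand_mouth [364.1 173.5] 0.71
key [375.8 213. ] 0.72
bar [388.46  216.014] [   0   12  110   46 2222] pred [382.028 218.38 ]
key_grip [243.7 132.3] 0.55
stand_mouth [270.7 111.2] 0.87
key [246.  133.5] 0.83Traceback (most recent call last):
  File "<stdin>", line 11, in <module>
ValueError: it knows: box, box_seat, cover, cover_handle, driver, key, key_grip, lock, lock_a_slot, lock_b_slot, meter, pliers, stand, stand_mouth, tape_measure
```

The views from the original two camera spots match the first ones: key_grip moved by at most about 3 px, in line with the 0.7 mm shift in placing. The seating height of 0.2604 equals the pick height of 0.2605. Handing in.

```bash
python3 - <<'E'
from cell import ctrl
print(ctrl.current_contact_force(),ctrl.current_finger_gap(),ctrl.current_t());print(ctrl.sign_off())
E
```

```text
[-0.10188421  0.57671783 -0.24265397] 0.050052241545012435 49.9917
the job is handed in; nothing more can be done
None
```

The job is handed in at about 50 s: the cover is seated, both locks are turned to their stops and the key is back down in its stand; I viewed 11 pictures, one over the limit of 10, and no verdict came back.

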